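# Hold a vial block against the stops of the reading stage

## Robot

A 7-joint arm with a two-finger parallel gripper is mounted at the origin on a cart in front of the work surface, level with it; the furniture and walls round the work are solid. World frame = base frame: x ahead of the robot, y to its left, z up, the work surface at z = 0. Lengths are in mm, angles in rad, forces in N, time in s.
With the tool pointing down it reaches from about 400 to 875 mm from the base axis. Payload 4.4 kg.
Tool frame: the origin (TCP) lies where the fingers leave the gripper's body, on its centre line; the fingertips stand 73 mm ahead of it and the grasp point (between the pads) lies 54 mm ahead of it; z points along the fingers, y is the line along which they close (so a half turn about z gives the same grasp; the last joint's range is limited). The gripper opens to 85 mm and grips with 20 to 120 N. Pads are 22 mm wide; open, the fingers measure 114 mm over their backs; the gripper's body (76 mm by 85 mm) begins 54 mm behind the grasp point. The pads swing forward as they close: fully open they stand 13 mm farther back than shut.
Start: joints at [1.093, 0.628, 0.038, 1.517, -0.027, 0.996, -0.02], TCP at [260.194, -595.664, 303.913] pointing down, gripper open.
Joint ranges: [-3.06, 3.06], [-0.37, 2.12], [-1.25, 1.32], [0.18, 2.47], [-1.1, 4.24], [0.23, 1.98], [-2.94, 2.94]. Speed limits (rad/s): [2.57, 2.57, 3.14, 3.14, 3.14, 3.14, 3.14].

## Interface

Orientations are given as [roll, pitch, yaw] about the fixed x, y, z axes, in that order (R = Rz(yaw) Ry(pitch) Rx(roll)).
In Python, from cell import ctrl gives the robot as it stands.
- The arm moves only by the tool send_rows, never from a script. Its argument "rows" is a list that holds one entry, the list of rows, each a list of 6 numbers: the shift along the tool's x, y, z in cm, then the turn, a rotation vector about the tool's x, y, z in rad. In form: [[[tx, ty, tz, wx, wy, wz], ...]]. A call has 1 to 10 rows; each row is the pose to reach, as a shift and turn from the pose commanded when the call began, along the tool's axes at that moment; what a row does not reach only later rows make up. A row lasts 1/10 s, in which the tool goes at most 50 mm and 8.59 degrees, less where a joint would pass 70% of its speed; a pose out of reach is approached as far as the arm can. A call with a gripper value outside its range is refused whole. "grip" is the closure in counts, from 0 (fully open) to 255 (shut), set as the call begins (left out, the last holds). The fingers move at their own pace and stop on an object; the grip force is fixed at half the most. Time passes only in rows, so rows that repeat a pose let the fingers close. It gives the time, the measured TCP pose, the force, the opening and the grip force at its end, in the units of the state.
- ctrl.read_state(): the state, without advancing time (a new reading comes with each control period).
- ctrl.get_image(name): name is "scene" or "top" or "wrist"; returns a dict with "pixels" (420x560x3 uint8, red, green, blue), "fx", "fy", "cx", "cy" (pixels), "D" ([k1, k2, p1, p2, k3] as OpenCV has them; the pictures are not rectified), "extrinsics" (4x4, takes a point from camera to world coordinates); the wrist camera has in their place "mount" (4x4, takes a point from camera to tool coordinates, whose origin is the TCP and whose axes are the flange's). Camera axes: x right, y up, looking along -z (the intrinsics and any distortion apply to the point x, -y, -z); pixel columns grow to the right and rows downward; lengths in mm; the calibration is good to about 2 mm. A picture is of the moment at which its call begins: read the wrist's pose just before it. There is no depth.
- ctrl.finish_job(): hands the job in; it is judged then, once.
The state is a dict: "clock": time; "qpos": joint angles; "qd": joint speeds; "tau": joint torques, N m; "eef_pos": TCP position; "tool_rot": TCP orientation; "force": force on the tool from outside, world axes, zero at the start; "torque": the same for the moment, N m; "width": finger opening in mm; "gripper_force": force on a finger pad.
Only numpy, scipy, OpenCV 4.12 (cv2) and the standard library are available. Lean on these libraries where they do the work, as an engineer would, in place of code of your own. Each camera call takes 0.05 s, during which the arm holds its last target. There are 200 camera calls.

## Task

One of the two aluminium vial blocks carries the small vial whose cap has a green top: set that block, with its vial left in it, flat on the blue reading stage and press it into the corner of the stops, its long side against the pair of pins and its end against the single pin, both at once. The program finishes while still gripping the block and pressing it firmly but not roughly (about 10 to 15 N on each) against both stops. Do not shift the other block and its vial or knock over anything else.

Things in the scene. Friction and masses are not known exactly. Their poses are not given: they have to be found in the camera images.
- stage: blue reading stage, a plate 150 (x) x 100 (y) mm fixed to the worktop, its upper face 12 mm above the worktop, with a dark window; origin at the centre of its underside. Its pose varies (yaw within 0.3 rad). Three steel pins, 12 mm in diameter, stand 16 mm above its upper face: the single end pin towards the stage's +x edge and the pair of side pins along its +y edge. The -x and -y sides are open
- seat (a point): point on the stage's upper face (stage frame 0, 0, 12 mm) where the origin of a block lies when it is flat and touches both stops; axes as the stage's
- end_stop: the single end pin (rigid); body frame the same as the stage's, pin axis at x = 56, y = 0 mm
- side_stop: the pair of side pins (rigid); body frame the same as the stage's, pin axes at x = -35 and +35, y = 31 mm, so 58 mm are clear between them for a finger. Friction of the block on the stage and on the other pin can take up a good part of a push, more so the harder the block is pressed down
- block_a: aluminium vial block, loose, 100 (x) x 50 (y) x 34 (z) mm, about 0.2 to 0.45 kg, with three round wells 19 mm wide and 18 mm deep in a row along its x at -30, 0 and +30 mm; origin at the centre of its underside. It starts on the worktop, yaw within 0.4 rad. Either end may face the end pin
- block_a_well (a point): floor of block_a's well that holds a vial (block frame 30, 0, 16 mm)
- block_b: second aluminium vial block, the same as block_a in shape and look
- block_b_well (a point): floor of block_b's well that holds a vial (block frame 30, 0, 16 mm)
- vial_green: small vial, 16 mm wide and 38 mm high, yellow label, white cap with a green top, loose in the +x well of one of the blocks (either one); its cap stands 20 mm above the block's top, 54 mm above its underside; origin at the centre of its underside
- vial_black: small brown vial, 16 mm wide and 37 mm high, wholly black cap, loose in the +x well of the other block; origin at the centre of its underside
- dropper_bottle: white dropper bottle, 36 mm wide and 74 mm high, standing loose on the worktop at the right; origin at the centre of its underside
- conical_tube: loose conical tube with an orange cap, 34 mm wide and 99 mm high, standing at the back of the worktop; origin at the centre of its underside

How it is judged:
By the outcome, as a careful person would: the job done as asked, in the order asked, and still so for the second after the job is handed in, while the arm keeps its last pose, push and grip.
It also fails if it takes over 48 s, if anything falls off the work surface, if the arm or the gripper's body presses on something with over 40 N, if the wrist force passes 120 N, or if a joint passes its speed limit or range.

## Working session

There is one attempt and no reset: what is moved stays moved. The work goes in short steps, Python scripts to look and compute and a tool call to move; the robot and the scene stay as the last step left them, time stands still between calls to the robot, and variables do not carry over. Pictures are saved under pics/ and viewed, at most 10 in all, crops included, and the job is handed in when it is done.

Besides the shell and the picture viewer there is one more tool, called after "Emit:" in YAML: its name, and indented under it one key for each argument. send_rows: Moves the arm, as the interface text tells. Its arguments: {"type":"object","properties":{"rows":{"type":"array","items":{"type":"array","items":{"type":"array","items":{"type":"number"}}}},"grip":{"type":"number"}},"required":["rows"]}

```bash
mkdir -p pics; ls; python3 - <<'E'
from cell import ctrl
import cv2,pickle
s=ctrl.read_state();print(s)
d={}
for n in("scene","top"):
    i=ctrl.get_image(n);d[n]=i
    cv2.imwrite(f"pics/{n}0.png",i["pixels"][:,:,::-1])
    print(n,[i[k] for k in("fx","fy","cx","cy","D")]);print(i["extrinsics"])
pickle.dump(d,open("im0.pkl","wb"))
E
```

```text
pics
{'clock': 0.0, 'qpos': array([ 1.09319289,  0.62931388,  0.03847487,  1.51838977, -0.02700663,
        0.99627338, -0.01998759]), 'qd': array([-0.0002064 ,  0.00098825,  0.00197694,  0.00083267, -0.00034136,
       -0.00082406,  0.00114209]), 'tau': array([-9.78462231e-05, -5.63403189e+01,  1.22618482e+00, -1.93445671e+01,
        1.10363035e-02,  1.05649960e-02, -4.28250544e-06]), 'eef_pos': array([ 259.98764933, -595.2060234 ,  303.00348352]), 'tool_rot': array([-3.13972754e+00,  3.70331163e-05,  4.11785150e-01]), 'force': array([-0.14356565,  0.26379186, -0.38118658]), 'torque': array([ 8.88871596e-05, -2.00754010e-03, -3.68282231e-02]), 'gripper_force': 0.0, 'width': 85.34027341508853}
scene [545.2052756606096, 545.2052756606096, 278.838923022477, 207.33821420865905, array([0.06969627, 0.        , 0.        , 0.        , 0.        ])]
[[-7.31176642e-01  4.96991438e-01 -4.67311704e-01 -9.80799443e+01]
 [-6.81888004e-01 -5.12127109e-01  5.22259106e-01  5.75994032e+02]
 [ 2.02353129e-02  7.00517905e-01  7.13347880e-01  1.06337182e+03]
 [ 0.00000000e+00  0.00000000e+00  0.00000000e+00  1.00000000e+00]]
top [430.4220932147947, 430.4220932147947, 274.1507379576061, 212.16943138492366, array([0.01052263, 0.        , 0.        , 0.        , 0.        ])]
[[ 2.91701291e-02  9.96847421e-01 -7.37856535e-02  4.58214796e+02]
 [-9.99567015e-01  2.93752561e-02  1.69612054e-03 -1.64653547e+02]
 [ 3.85824586e-03  7.37042294e-02  9.97272681e-01  1.34738891e+03]
 [ 0.00000000e+00  0.00000000e+00  0.00000000e+00  1.00000000e+00]]
```

View pics/top0.png

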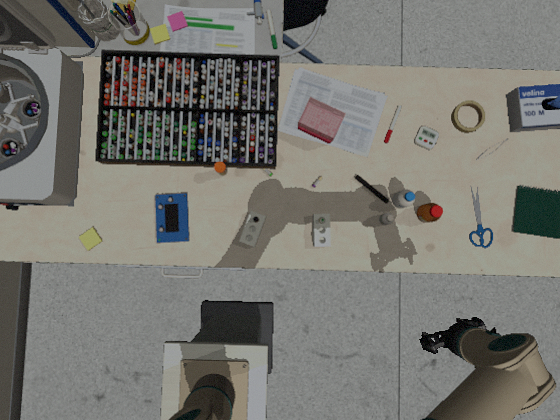

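View pics/scene0.png

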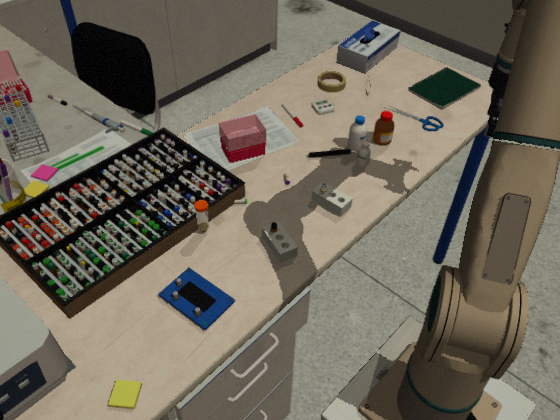

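The top view shows the stage at (172,217), one block at (251,230) with a dark cap at its upper end, and the other at (321,231). Next come enlarged crops.

```bash
python3 - <<'E'
import cv2,pickle,numpy as np
d=pickle.load(open("im0.pkl","rb"))
t=d["top"]["pixels"][:,:,::-1];s=d["scene"]["pixels"][:,:,::-1]
r=lambda a,f:cv2.resize(a,None,fx=f,fy=f,interpolation=cv2.INTER_CUBIC)
A=r(t[185:255,145:205],6)   # 360x420
B=r(t[200:260,235:340],6)[:, :]
def pad(a,h,w):
    o=np.zeros((h,w,3),np.uint8);o[:a.shape[0],:a.shape[1]]=a[:h,:w];return o
# left stage top crop, right scene crop
cv2.imwrite("pics/c1.png",r(t[190:260,150:340],4.2))
top=np.hstack([pad(r(s[255:335,150:245],4),320,380),pad(r(s[170:265,250:360],3.36),320,370)])
o=np.vstack([pad(r(t[190:255,150:340],4),260,760),pad(top,320,760)])
cv2.imwrite("pics/c1.png",o)
E
```

```text
(no output)
```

View pics/c1.png

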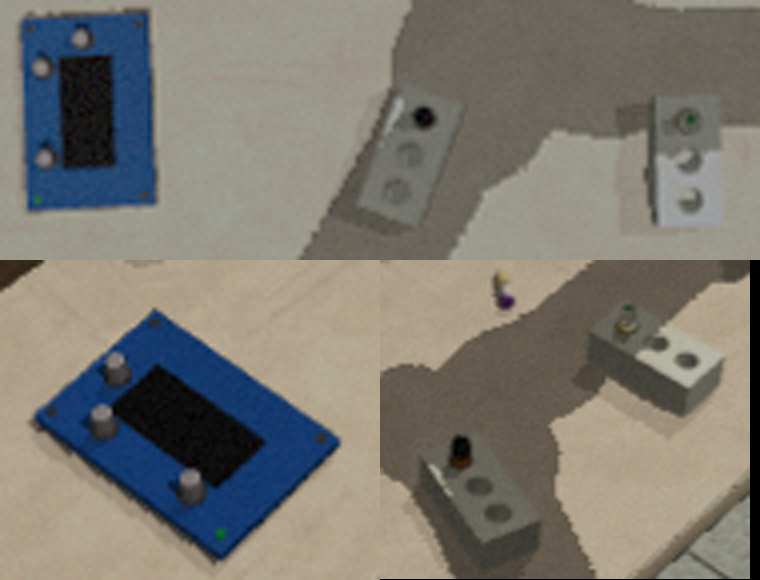

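The right-hand block carries the green cap (crop (686,120)) and the left block has the black one. The stage pins show at crop (80,38), (40,67) and (44,157), so the stage's +x points up and +y left in the image. Now I'll turn those pixels into positions.

```bash
cat >h.py <<'E'
import numpy as np,cv2
from scipy.spatial.transform import Rotation as Ro
def ray(im,E,uv,z):
    """pixels -> world points on plane z (mm)"""
    K=np.array([[im["fx"],0,im["cx"]],[0,im["fy"],im["cy"]],[0,0,1.]])
    n=cv2.undistortPoints(np.array(uv,float).reshape(-1,1,2),K,np.array(im["D"])).reshape(-1,2)
    d=np.c_[n[:,0],-n[:,1],-np.ones(len(n))]@E[:3,:3].T
    o=E[:3,3]
    return o+d*((z-o[2])/d[:,2])[:,None]
def rect(P):  # TL,TR,BR,BL seen with +x up, +y left -> centre, yaw, sizes
    P=P[:,:2];x=(P[0]+P[1]-P[2]-P[3])/2;y=(P[0]+P[3]-P[1]-P[2])/2
    return P.mean(0),np.arctan2(x[1],x[0]),np.arctan2(-y[0],y[1]),np.linalg.norm(x),np.linalg.norm(y)
E
python3 - <<'E'
from h import *;import pickle
np.set_printoptions(precision=3,suppress=True)
d=pickle.load(open("im0.pkl","rb"));t=d["top"];s=d["scene"]
c=lambda a:[((x+.5)/4-.5+150,(y+.5)/4-.5+190) for x,y in a]
c2=lambda a,f,u,v,ox:[((x-ox+.5)/f-.5+u,(y-260+.5)/f-.5+v) for x,y in a]
T=lambda a,z:ray(t,t["extrinsics"],c(a),z)
print("stage",*rect(T([(22,16),(150,10),(157,202),(29,210)],12)))
print("pins",T([(81,34),(40,64),(43,153)],28))
print("green",*rect(T([(655,96),(720,96),(721,226),(656,222)],34)))
print("wells",T([(689,160),(690,199)],34),"cap",T([(686,120)],54))
print("black",*rect(T([(390,86),(464,102),(424,228),(358,207)],34)))
print("tube",ray(t,t["extrinsics"],[(220,168)],99),"bottles",ray(t,t["extrinsics"],[(404,198),(388,217)],70))
S=lambda p,z:ray(s,s["extrinsics"],p,z)
# scene: left crop 4x from (150,255), ox 0 ; right crop 3.36 from (250,170), ox 380
print("S pins",S(c2([(116,357),(101,410),(190,474)],4,150,255,0),28))
print("S stage",S(c2([(155,312),(340,441),(222,555),(38,415)],4,150,255,0),12))
print("S wells",S(c2([(660,344),(687,361)],3.36,250,170,380),34),"cap",S(c2([(628,309)],3.36,250,170,380),54))
E
```

```text
stage [532.963 149.537] 0.08278195950187239 0.08420272222382903 150.2478069074418 99.16371690753948
pins [[589.689 155.015  28.   ]
 [565.62  185.331  28.   ]
 [497.407 179.708  28.   ]]
green [ 506.405 -313.242] 0.02874275091702026 -0.001183682715096751 97.61579060394523 49.60466069891283
wells [[ 506.291 -314.012   34.   ]
 [ 476.627 -315.393   34.   ]] cap [[ 535.58 -308.85   54.  ]]
black [ 503.399 -100.455] -0.25089055769767515 -0.2286610277946347 97.98844446407814 55.25931777540067
tube [[675.547  -4.492  99.   ]] bottles [[ 606.513 -552.859   70.   ]
 [ 548.299 -505.719   70.   ]]
S pins [[588.528 152.955  28.   ]
 [565.508 182.922  28.   ]
 [495.878 176.529  28.   ]]
S stage [[608.395 108.599  12.   ]
 [459.792  96.23   12.   ]
 [452.303 192.893  12.   ]
 [599.253 204.004  12.   ]]
S wells [[ 503.671 -315.334   34.   ]
 [ 475.799 -315.199   34.   ]] cap [[ 536.173 -311.578   54.   ]]
```

```bash
cat >>h.py <<'E'
def to(s,xyz,yaw):
    """shift (cm) and turn (rad) in tool axes from state s to a target with the tool down"""
    R=Ro.from_euler('xyz',s["tool_rot"]);T=Ro.from_euler('xyz',[np.pi,0,yaw])
    return np.round(np.r_[R.inv().apply(np.array(xyz)-s["eef_pos"])/10,(R.inv()*T).as_rotvec()],3)
E
python3 - <<'E'
from h import *;from cell import ctrl
print(to(ctrl.read_state(),[506,-313.5,240],.04))
E
```

```text
[ 3.3817e+01 -1.5961e+01  6.3340e+00 -2.0000e-03  0.0000e+00  3.7200e-01]
```

Emit:
send_rows:
  rows:
    - [[3,-1.4,0.6,0,0,0.03],[7,-3.3,1.3,0,0,0.08],[11,-5.2,2.1,0,0,0.12],[15,-7.1,2.8,0,0,0.17],[19,-9,3.6,0,0,0.21],[23,-10.9,4.3,0,0,0.25],[27,-12.8,5.1,0,0,0.3],[30.5,-14.4,5.8,0,0,0.34],[33,-15.6,6.2,0,0,0.37],[33.8,-16,6.3,0,0,0.37]]
  grip: 0

```text
clock: 1.1
eef_pos: [508.3, -309.6, 239.9]
tool_rot: [-3.139, 0.0, 0.048]
force: [-0.1, -0.5, 1.1]
width: 85.4
gripper_force: 0.0
```

Emit:
send_rows:
  rows:
    - [[0,0,0,0,0,0],[0,0,0,0,0,0]]

```text
clock: 1.3
eef_pos: [504.7, -315.4, 241.0]
tool_rot: [3.14, 0.001, 0.04]
force: [0.0, -0.2, -0.1]
width: 85.2
gripper_force: 0.0
```

```bash
python3 - <<'E'
from h import *;from cell import ctrl;import pickle
s=ctrl.read_state();i=ctrl.get_image("wrist");print(s["clock"],s["eef_pos"],s["tool_rot"],s["force"],i["mount"],i["fx"])
pickle.dump((s,i),open("w1.pkl","wb"));cv2.imwrite("pics/w1.png",i["pixels"][:,:,::-1])
E
```

```text
1.3 [ 504.67694997 -315.39011488  241.0045955 ] [3.14041466e+00 1.00440803e-03 4.02819828e-02] [ 0.03595267 -0.17813035 -0.05437581] [[-6.38674867e-04  9.62999529e-01  2.69502317e-01  6.86134935e+01]
 [ 9.99999754e-01  6.93446011e-04 -1.08026800e-04  1.10363111e+00]
 [-2.90915064e-04  2.69502182e-01 -9.62999735e-01 -7.03241314e+01]
 [ 0.00000000e+00  0.00000000e+00  0.00000000e+00  1.00000000e+00]] 369.5606844084522
```

View pics/w1.png

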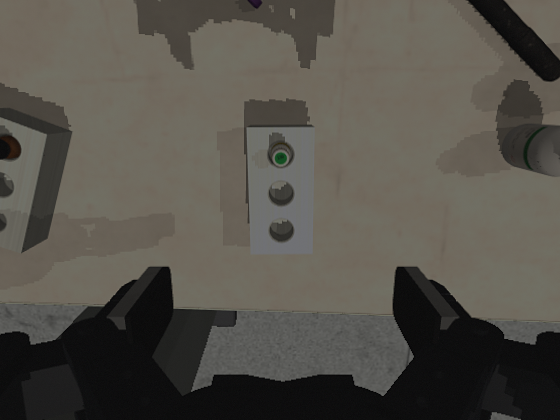

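The wrist view shows the block upright in the image: top corners at (247,127), (313,126), (313,254) and (251,254), wells at (281,193) and (281,230), green cap at (281,157).

```bash
python3 - <<'E'
from h import *;import pickle
from cell import ctrl
s,i=pickle.load(open("w1.pkl","rb"))
E=np.eye(4);E[:3,:3]=Ro.from_euler('xyz',s["tool_rot"]).as_matrix();E[:3,3]=s["eef_pos"];E=E@i["mount"]
print(rect(ray(i,E,[(247,127),(313,126),(313,254),(251,254)],34)))
print(ray(i,E,[(281,193),(281,230)],34),ray(i,E,[(281,157)],54))
print(to(ctrl.read_state(),[505,-314.5,80],.04))
E
```

```text
(array([ 507.24241161, -315.55972273]), np.float64(0.05393666021474337), np.float64(0.04658676113303097), np.float64(100.61547245572396), np.float64(49.206818365014165))
[[ 507.5042742  -315.51242064   34.        ]
 [ 477.41416001 -316.67308805   34.        ]] [[ 537.95411114 -314.38676824   54.        ]]
[ 7.7000e-02 -1.5500e-01  1.6111e+01  1.0000e-03  1.0000e-03 -1.0000e-03]
```

Emit:
send_rows:
  rows:
    - [[0.1,0,1.5,0,0,-0.005],[0.2,0,4,0,0,-0.005],[0.23,0,7,0,0,-0.005],[0.23,0,10,0,0,-0.005],[0.23,0,13,0,0,-0.005],[0.23,0,15,0,0,-0.005],[0.23,0,16,0,0,-0.005],[0.23,0,16.2,0,0,-0.005],[0.23,0,16.2,0,0,-0.005],[0.23,0,16.2,0,0,-0.005]]

```text
clock: 2.35
eef_pos: [508.7, -314.5, 80.2]
tool_rot: [3.14, -0.002, 0.046]
force: [-0.1, 0.7, -0.1]
width: 85.3
gripper_force: 0.0
```

Emit:
send_rows:
  rows:
    - [[0,0,0,0,0,0],[0,0,0,0,0,0],[0,0,0,0,0,0],[0,0,0,0,0,0],[0,0,0,0,0,0],[0,0,0,0,0,0],[0,0,0,0,0,0],[0,0,0,0,0,0],[0,0,0,0,0,0],[0,0,0,0,0,0]]
  grip: 255

```text
clock: 3.35
eef_pos: [508.6, -313.9, 79.8]
tool_rot: [3.141, -0.001, 0.047]
force: [-1.0, 0.6, 5.5]
width: 49.1
gripper_force: 64.2
```

Emit:
send_rows:
  rows:
    - [[0,0,-0.5,0,0,0],[0,0,-1.5,0,0,0],[0,0,-3,0,0,0],[0,0,-5,0,0,0],[0,0,-7,0,0,0],[0,0,-9,0,0,0],[0,0,-10.5,0,0,0],[0,0,-11,0,0,0],[0,0,-11,0,0,0]]

```text
clock: 4.25
eef_pos: [508.5, -313.8, 190.2]
tool_rot: [3.141, -0.002, 0.047]
force: [0.2, -0.2, -3.4]
width: 48.8
gripper_force: 63.3
```

```bash
python3 - <<'E'
from h import *
from cell import ctrl
s=ctrl.read_state();print(s["eef_pos"],s["force"],s["torque"],s["width"],s["gripper_force"])
print(to(s,[522.5,136,190],.083))
E
```

```text
[ 508.53787059 -313.8345125   190.20960578] [ 0.20860569 -0.15801188 -3.37741734] [-0.02731212  0.01475081  0.02257077] 48.836280550726755 63.28007037285715
[ 3.5000e+00 -4.4869e+01 -1.9000e-02  1.0000e-03 -2.0000e-03 -3.6000e-02]
```

Emit:
send_rows:
  rows:
    - [[0,-0.7,0,0,0,0],[0.2,-2.2,0,0,0,0],[0.4,-4.5,0,0,0,0],[0.6,-7.2,0,0,0,0],[0.8,-10,0,0,0,0],[1,-13,0,0,0,-0.01],[1.2,-16,0,0,0,-0.01],[1.4,-19,0,0,0,-0.01],[1.6,-22,0,0,0,-0.02],[1.8,-25,0,0,0,-0.02]]

```text
clock: 5.25
eef_pos: [513.5, -60.2, 188.2]
tool_rot: [-3.141, 0.002, 0.068]
force: [0.4, -0.2, -3.0]
width: 48.8
gripper_force: 63.3
```

Emit:
send_rows:
  rows:
    - [[0.2,-3,0,0,0,0],[0.4,-6,0,0,0,0],[0.6,-9,0,0,0,-0.01],[0.8,-12,0,0,0,-0.01],[1.1,-14.7,0,0,0,-0.01],[1.3,-17,0,0,0,-0.01],[1.5,-18.7,0,0,0,-0.016],[1.7,-19.6,0,0,0,-0.016],[1.7,-19.9,0,0,0,-0.016],[1.7,-19.9,0,0,0,-0.016]]

```text
clock: 6.25
eef_pos: [517.7, 136.6, 188.6]
tool_rot: [3.141, 0.001, 0.083]
force: [0.1, 0.1, -2.9]
width: 48.8
gripper_force: 63.2
```

Emit:
send_rows:
  rows:
    - [[0,0,0,0,0,0],[0,0,0,0,0,0],[0,0,0,0,0,0]]

```text
clock: 6.55
eef_pos: [518.3, 135.7, 189.0]
tool_rot: [3.141, -0.0, 0.081]
force: [-0.2, 0.5, -2.2]
width: 48.9
gripper_force: 63.3
```

```bash
python3 - <<'E'
from h import *;from cell import ctrl;import pickle
s=ctrl.read_state();i=ctrl.get_image("wrist");print(s["clock"],s["eef_pos"],s["tool_rot"],s["force"],s["torque"])
pickle.dump((s,i),open("w2.pkl","wb"));cv2.imwrite("pics/w2.png",i["pixels"][:,:,::-1])
E
```

```text
6.55 [518.29388052 135.69971913 188.98318568] [ 3.14130840e+00 -9.45575880e-05  8.12939009e-02] [-0.17339881  0.49848497 -2.23613792] [-0.01041197  0.00165584  0.01089064]
```

View pics/w2.png

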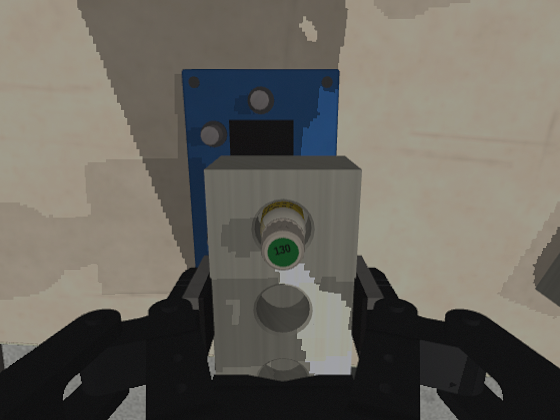

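The wrist view shows the end pin top at (260,98), a side pin top at (210,134), the stage's far corners at (183,70) and (338,70), and the held block's far top edge from (207,170) to (360,170).

```bash
python3 - <<'E'
from h import *;import pickle
s,i=pickle.load(open("w2.pkl","rb"))
E=np.eye(4);E[:3,:3]=Ro.from_euler('xyz',s["tool_rot"]).as_matrix();E[:3,3]=s["eef_pos"];E=E@i["mount"]
print("pins",p:=ray(i,E,[(260,98),(210,134)],28))
v=p[0]-p[1];print("yaw",np.arctan2(v[1],v[0])-np.arctan2(-31,21))
print("corners",c:=ray(i,E,[(183,70),(338,70)],12))
print("block edge",b:=ray(i,E,[(207,170),(360,170)],143.2),b.mean(0)-s["eef_pos"],np.linalg.norm(b[0]-b[1]))
for yaw in(.08,):
  R=np.array([[np.cos(yaw),-np.sin(yaw)],[np.sin(yaw),np.cos(yaw)]])
  print("seat from pins",p[0,:2]-R@[56,0],p[1,:2]-R@[35,31],"corners",c[0,:2]-R@[75,50],c[1,:2]-R@[75,-50])
  print("block x,y in stage axes rel TCP",R.T@(b.mean(0)-s["eef_pos"])[:2])
E
```

```text
pins [[589.33454173 153.76402621  28.        ]
 [565.71713085 183.02360424  28.        ]]
yaw 0.08368686842871476
corners [[602.23506624 203.8051851   12.        ]
 [610.15583431 107.00287682  12.        ]]
block edge [[564.88873062 162.32809177 143.2       ]
 [568.78807717 114.02188831 143.2       ]] [ 48.54452338   2.47527092 -45.78318568] 48.46332836862924
seat from pins [533.51364618 149.28880335] [533.30642664 149.32573706] corners [531.47067296 147.97149773] [531.39997163 150.84936009]
block x,y in stage axes rel TCP [48.58707425 -1.41206646]
```

Emit:
send_rows:
  rows:
    - [[0,0,1,0,0,0],[0,0,2.5,0,0,0],[0,0,4,0,0,0],[0,0,5.5,0,0,0],[0,0,7,0,0,0],[0,0,8.3,0,0,0],[0,0,9,0,0,0],[0,0,9.2,0,0,0],[0,0,9.2,0,0,0],[0,0,9.2,0,0,0]]

```text
clock: 7.6
eef_pos: [518.6, 136.7, 97.4]
tool_rot: [-3.141, -0.001, 0.083]
force: [-0.5, 0.0, -2.1]
width: 48.9
gripper_force: 63.3
```

Emit:
send_rows:
  rows:
    - [[0,0,0.05,0,0,0],[0,0,0.1,0,0,0],[0,0,0.15,0,0,0],[0,0,0.2,0,0,0],[0,0,0.25,0,0,0],[0,0,0.25,0,0,0],[0,0,0.25,0,0,0]]

```text
clock: 8.3
eef_pos: [518.2, 136.6, 94.4]
tool_rot: [3.142, 0.0, 0.083]
force: [-0.6, -0.1, -2.2]
width: 48.7
gripper_force: 63.3
```

Emit:
send_rows:
  rows:
    - [[0,0,0.04,0,0,0],[0,0,0.08,0,0,0],[0,0,0.12,0,0,0],[0,0,0.16,0,0,0],[0,0,0.16,0,0,0],[0,0,0.16,0,0,0]]

```text
clock: 8.9
eef_pos: [518.2, 136.6, 92.8]
tool_rot: [3.142, 0.0, 0.083]
force: [-0.3, 0.2, -2.7]
width: 49.0
gripper_force: 63.3
```

Emit:
send_rows:
  rows:
    - [[0,0,0.04,0,0,0],[0,0,0.08,0,0,0],[0,0,0.08,0,0,0],[0,0,0.08,0,0,0]]

```text
clock: 9.3
eef_pos: [518.2, 136.6, 92.0]
tool_rot: [-3.142, 0.0, 0.083]
force: [0.4, -1.2, -2.3]
width: 49.1
gripper_force: 63.3
```

Emit:
send_rows:
  rows:
    - [[0,0,0.03,0,0,0],[0,0,0.06,0,0,0],[0,0,0.06,0,0,0],[0,0,0.06,0,0,0]]

```text
clock: 9.7
eef_pos: [518.2, 136.6, 91.8]
tool_rot: [-3.141, -0.0, 0.083]
force: [-1.7, -0.2, 6.5]
width: 48.6
gripper_force: 64.1
```

Emit:
send_rows:
  rows:
    - [[0,0,0.03,0,0,0],[0,0,0.06,0,0,0],[0,0,0.06,0,0,0],[0,0,0.06,0,0,0]]

```text
clock: 10.1
eef_pos: [518.2, 136.6, 91.8]
tool_rot: [-3.141, -0.0, 0.083]
force: [-2.8, 0.1, 10.5]
width: 49.0
gripper_force: 65.0
```

Emit:
send_rows:
  rows:
    - [[0,0,-0.07,0,0,0],[0.2,-0.1,-0.07,0,0,0],[0.4,-0.2,-0.07,0,0,0],[0.6,-0.3,-0.07,0,0,0],[0.8,-0.4,-0.07,0,0,0],[1,-0.5,-0.07,0,0,0],[1.2,-0.6,-0.07,0,0,0],[1.3,-0.7,-0.07,0,0,0],[1.3,-0.7,-0.07,0,0,0],[1.3,-0.7,-0.07,0,0,0]]

```text
clock: 11.1
eef_pos: [528.8, 143.3, 91.8]
tool_rot: [3.14, 0.004, 0.082]
force: [-5.5, -2.5, 11.0]
width: 49.1
gripper_force: 64.8
```

Emit:
send_rows:
  rows:
    - [[0,-0.1,0,0,0,0],[0,-0.2,0,0,0,0],[0,-0.2,0,0,0,0],[0,-0.2,0,0,0,0]]

```text
clock: 11.5
eef_pos: [529.7, 144.9, 91.8]
tool_rot: [3.14, 0.002, 0.081]
force: [-4.2, -4.3, 9.1]
width: 48.9
gripper_force: 64.5
```

Emit:
send_rows:
  rows:
    - [[0,0,-0.06,0,0,0],[0,0,-0.06,0,0,0],[0,-0.1,-0.06,0,0,0],[0,-0.2,-0.06,0,0,0],[0,-0.2,-0.06,0,0,0],[0,-0.2,-0.06,0,0,0]]

```text
clock: 12.1
eef_pos: [530.1, 148.9, 91.9]
tool_rot: [-3.141, 0.0, 0.083]
force: [0.5, -0.6, -3.1]
width: 48.8
gripper_force: 63.5
```

```bash
cat >>h.py <<'E'
def st():
    from cell import ctrl
    s=ctrl.read_state();y=.083;R=np.array([[np.cos(y),np.sin(y)],[-np.sin(y),np.cos(y)]])
    np.set_printoptions(precision=2,suppress=True)
    print(s["clock"],"stage xy",R@(s["eef_pos"][:2]-[533,149.2]),"z",s["eef_pos"][2],"rot",s["tool_rot"],"F",R@s["force"][:2],s["force"][2],"T",s["torque"],"g",s["width"])
E
python3 -c "from h import *;st()"
```

```text
12.1 stage xy [-2.91 -0.01] z 91.92627762921542 rot [-3.14  0.    0.08] F [ 0.45 -0.63] -3.0619416396172268 T [-0.01  0.03 -0.09] g 48.84794716013768
```

Emit:
send_rows:
  rows:
    - [[0,0,0.02,0,0,0],[0,-0.05,0.02,0,0,0],[0,-0.1,0.02,0,0,0],[0,-0.1,0.02,0,0,0],[0,-0.1,0.02,0,0,0]]

```text
clock: 12.6
eef_pos: [530.1, 149.6, 91.9]
tool_rot: [-3.142, 0.0, 0.083]
force: [-0.6, 1.2, -3.7]
width: 48.8
gripper_force: 63.5
```

Emit:
send_rows:
  rows:
    - [[0.05,-0.03,0,0,0,0],[0.1,-0.06,0,0,0,0],[0.1,-0.06,0,0,0,0],[0.1,-0.06,0,0,0,0]]

```text
clock: 13.0
eef_pos: [531.1, 150.4, 91.9]
tool_rot: [-3.142, -0.0, 0.083]
force: [-0.5, 0.0, -2.5]
width: 49.1
gripper_force: 63.5
```

```bash
python3 -c "from h import *;st()"
```

```text
13.0 stage xy [-1.78  1.31] z 91.9422397629568 rot [-3.14 -0.    0.08] F [-0.52  0.07] -2.49619854228512 T [ 0.01 -0.04 -0.01] g 49.12429480257929
```

Emit:
send_rows:
  rows:
    - [[0.05,-0.05,0.01,0,0,0],[0.1,-0.1,0.02,0,0,0],[0.1,-0.1,0.02,0,0,0],[0.1,-0.1,0.02,0,0,0]]

```text
clock: 13.4
eef_pos: [531.7, 150.9, 91.8]
tool_rot: [3.141, 0.001, 0.082]
force: [-1.8, -1.5, 2.8]
width: 48.8
gripper_force: 63.8
```

Emit:
send_rows:
  rows:
    - [[0.05,-0.05,0.01,0,0,0],[0.1,-0.1,0.01,0,0,0],[0.1,-0.1,0.01,0,0,0],[0.1,-0.1,0.01,0,0,0]]

```text
clock: 13.8
eef_pos: [531.8, 151.0, 91.8]
tool_rot: [3.14, 0.003, 0.082]
force: [-4.8, -3.9, 6.2]
width: 48.4
gripper_force: 64.4
```

```bash
python3 -c "from h import *;st()"
```

```text
13.8 stage xy [-1.04  1.92] z 91.8276466893814 rot [3.14 0.   0.08] F [-5.14 -3.45] 6.246668874983927 T [-0.93  0.8   0.09] g 48.44340046238074
```

Emit:
send_rows:
  rows:
    - [[0,0,-0.02,0,0,0],[0,0,-0.03,0,0,0],[0,0,-0.03,0,0,0],[0,0,-0.03,0,0,0]]

```text
clock: 14.2
eef_pos: [531.8, 151.1, 91.9]
tool_rot: [3.14, 0.003, 0.082]
force: [-4.1, -4.9, 2.5]
width: 49.1
gripper_force: 63.9
```

```bash
python3 -c "from h import *;st()"
```

```text
14.2 stage xy [-1.04  1.95] z 91.85123374105338 rot [3.14 0.   0.08] F [-4.45 -4.51] 2.505306551188893 T [-0.91  0.64  0.03] g 49.0911578852453
```

Emit:
send_rows:
  rows:
    - [[0,0,-0.02,0,0,0],[0.05,0,-0.02,0,0,0],[0.1,0,-0.02,0,0,0],[0.1,0,-0.02,0,0,0]]

```text
clock: 14.6
eef_pos: [532.2, 151.1, 91.9]
tool_rot: [3.14, 0.004, 0.082]
force: [-5.4, -4.8, 5.1]
width: 48.8
gripper_force: 63.9
```

```bash
python3 - <<'E'
from h import *;from cell import ctrl
st();i=ctrl.get_image("wrist")["pixels"][:,:,::-1];j=ctrl.get_image("scene")["pixels"][:,:,::-1]
j=cv2.resize(j[225:325,140:250],(440,400),interpolation=cv2.INTER_CUBIC)
i=cv2.resize(i[20:220,150:400],None,fx=2,fy=2)[:,:360] if 0 else i[20:420,110:470]
cv2.imwrite("pics/w3.png",np.hstack([i,j]))
E
```

```text
14.6 stage xy [-0.69  1.93] z 91.93290202467081 rot [3.14 0.   0.08] F [-5.76 -4.37] 5.0650047420532704 T [-0.94  0.9   0.06] g 48.77060223973112
```

View pics/w3.png

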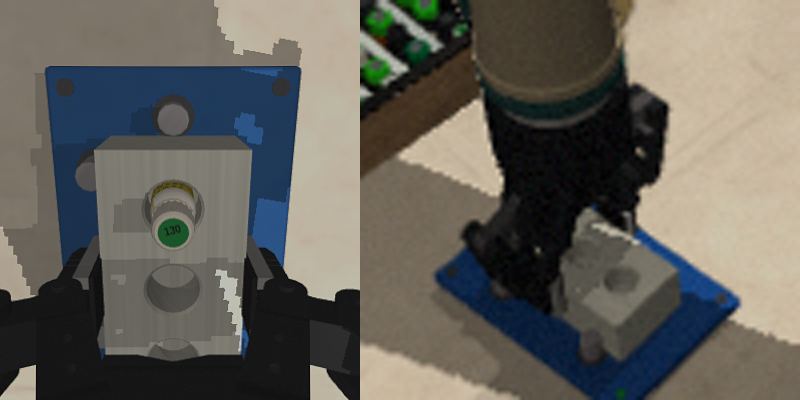

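The wrist view shows the block's end about 1–2 mm from the end pin (crop (173,135)), with its side at the side pin (88,170). The block sits level on the stage.

Emit:
send_rows:
  rows:
    - [[0.05,0,0,0,0.002,0],[0.1,0,0,0,0.004,0],[0.15,0,0,0,0.004,0],[0.15,0,0,0,0.004,0],[0.15,0,0,0,0.004,0]]

```text
clock: 15.2
eef_pos: [533.4, 151.2, 91.8]
tool_rot: [3.14, 0.001, 0.082]
force: [-5.0, -4.9, 3.6]
width: 48.6
gripper_force: 64.0
```

```bash
sed -i 's/precision=2/precision=4/' h.py; python3 -c "from h import *;st()"
```

```text
15.2 stage xy [0.5639 1.9491] z 91.82749824765443 rot [3.14   0.0009 0.0823] F [-5.4281 -4.4202] 3.63620198656243 T [-0.8638  0.9999  0.0727] g 48.58162390684245
```

Emit:
send_rows:
  rows:
    - [[0.05,0,0,0,0,0],[0.1,0,0,0,0,0],[0.1,0,0,0,0,0],[0.1,0,0,0,0,0]]

```text
clock: 15.6
eef_pos: [533.7, 151.2, 91.8]
tool_rot: [3.14, 0.002, 0.082]
force: [-6.9, -5.3, 5.6]
width: 49.0
gripper_force: 64.2
```

Emit:
send_rows:
  rows:
    - [[0.05,0,-0.01,0,0.001,0],[0.1,0,-0.01,0,0.001,0],[0.1,0,-0.01,0,0.001,0],[0.1,0,-0.01,0,0.001,0]]

```text
clock: 16.0
eef_pos: [533.8, 151.2, 91.9]
tool_rot: [3.14, 0.003, 0.082]
force: [-9.1, -6.1, 7.3]
width: 49.0
gripper_force: 64.3
```

```bash
python3 -c "from h import *;st()"
```

```text
16.0 stage xy [0.9711 1.9466] z 91.85832205182204 rot [3.1399 0.0034 0.0824] F [-9.6009 -5.3273] 7.285729307208639 T [-0.933   1.5683  0.0756] g 49.03984474457648
```

Emit:
send_rows:
  rows:
    - [[0.05,-0.05,-0.03,0,0.002,0],[0.1,-0.1,-0.05,0,0.003,0],[0.1,-0.15,-0.05,0,0.003,0],[0.1,-0.15,-0.05,0,0.003,0],[0.1,-0.15,-0.05,0,0.003,0]]

```text
clock: 16.5
eef_pos: [533.8, 151.4, 91.9]
tool_rot: [3.138, 0.003, 0.082]
force: [-8.9, -8.8, 5.3]
width: 48.8
gripper_force: 64.2
```

```bash
python3 -c "from h import *;st()"
```

```text
16.5 stage xy [0.9687 2.1416] z 91.92043620570466 rot [3.1381 0.0027 0.0819] F [-9.6356 -7.981 ] 5.256260259740593 T [-1.4988  1.7871  0.1618] g 48.797816611331484
```

Emit:
send_rows:
  rows:
    - [[0.05,-0.08,-0.02,0.001,0.001,0],[0.1,-0.16,-0.04,0.003,0.003,0],[0.15,-0.24,-0.04,0.004,0.004,0],[0.15,-0.3,-0.04,0.005,0.004,0],[0.15,-0.3,-0.04,0.005,0.004,0],[0.15,-0.3,-0.04,0.005,0.004,0]]

```text
clock: 17.1
eef_pos: [533.7, 151.4, 91.9]
tool_rot: [3.139, 0.002, 0.081]
force: [-11.6, -12.6, 5.8]
width: 49.2
gripper_force: 64.2
```

```bash
python3 -c "from h import *;st()"
```

```text
17.1 stage xy [0.9276 2.1547] z 91.8712652768753 rot [3.1394 0.0025 0.0806] F [-12.6039 -11.5984] 5.75977450909836 T [-2.9108  2.184   0.3259] g 49.196658829418
```

Emit:
send_rows:
  rows:
    - [[0.03,-0.05,-0.01,0,0.001,-0.001],[0.06,-0.1,-0.03,0.001,0.002,-0.002],[0.08,-0.12,-0.03,0.001,0.002,-0.002],[0.08,-0.12,-0.03,0.001,0.002,-0.002],[0.08,-0.12,-0.03,0.001,0.002,-0.002],[0.08,-0.12,-0.03,0.001,0.002,-0.002]]

```text
clock: 17.7
eef_pos: [533.8, 151.5, 91.9]
tool_rot: [3.139, 0.002, 0.081]
force: [-12.4, -16.3, 5.5]
width: 49.1
gripper_force: 64.2
```

```bash
python3 -c "from h import *;st()"
```

```text
17.7 stage xy [0.9836 2.2023] z 91.92605687974604 rot [3.1391 0.0023 0.0812] F [-13.7086 -15.1669] 5.50534913939359 T [-3.3586  2.3434  0.1308] g 49.06739941177937
```

Emit:
send_rows:
  rows:
    - [[0.02,0,-0.01,0.001,0.001,0],[0.03,0,-0.02,0.001,0.001,0],[0.03,0,-0.02,0.001,0.001,0],[0.03,0,-0.02,0.001,0.001,0],[0.03,0,-0.02,0.001,0.001,0],[0.03,0,-0.02,0.001,0.001,0],[0.03,0,-0.02,0.001,0.001,0],[0.03,0,-0.02,0.001,0.001,0]]

```text
clock: 18.5
eef_pos: [533.8, 151.4, 91.9]
tool_rot: [3.14, 0.002, 0.081]
force: [-13.1, -15.1, 5.3]
width: 49.0
gripper_force: 64.0
```

```bash
python3 - <<'E'
from h import *;from cell import ctrl
st();i=ctrl.get_image("wrist")["pixels"][:,:,::-1];j=ctrl.get_image("top")["pixels"][:,:,::-1]
j=cv2.resize(j[170:270,140:250],(440,400),interpolation=cv2.INTER_CUBIC)
cv2.imwrite("pics/w4.png",np.hstack([i[20:420,110:470],j]));st()
E
```

```text
18.5 stage xy [0.9432 2.0946] z 91.87839172010646 rot [3.1399 0.0021 0.0813] F [-14.3555 -13.98  ] 5.283490767081947 T [-3.4313  2.4092  0.1094] g 48.97764692534777
18.6 stage xy [0.9706 2.1449] z 91.90761648351396 rot [3.14   0.002  0.0813] F [-14.5576 -15.0778] 4.729003691282067 T [-3.4364  2.413   0.1948] g 49.05647743755438
```

View pics/w4.png

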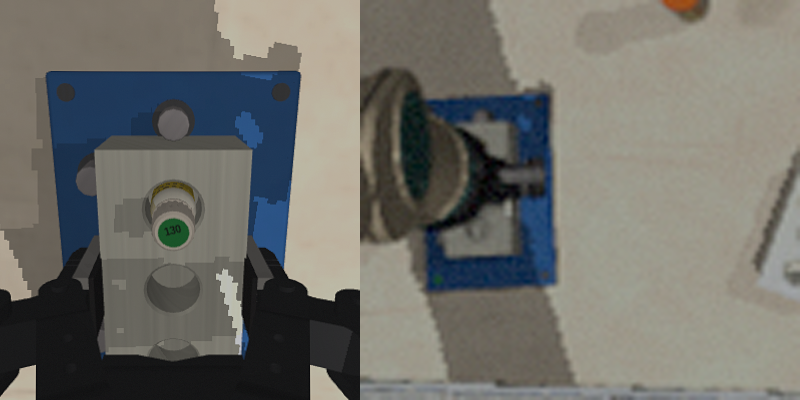

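The wrist view shows the block's end touching the end pin (crop (173,137)) and its side against the side pin (90,180). The vial is upright in its well, and the other block and the tube look undisturbed. Forces read 14.5 N on the end and 15 N on the side, less friction, so I'm handing in.

```bash
python3 -c "
from cell import ctrl
print(ctrl.finish_job())"
```

```text
the job is handed in; nothing more can be done
None
```

The block with the green-capped vial is flat on the stage, still gripped, and pressed against both stops. The tool read about 14.5 N towards the end pin and 15 N towards the side pins; friction takes part of each, so the exact force on the pins is not known. I handed the job in at about 18.6 s.

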